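# Slide the copper plate over the edge and stack it

### The arm

A 6-joint arm with a two-finger parallel gripper is mounted at the origin on the work surface. World frame = base frame: x ahead of the robot, y to its left, z up, the work surface at z = 0. Lengths are in m, angles in rad, forces in N, time in s.
With the tool pointing down it reaches from about 0.35 to 0.975 m from the base axis. Payload 4.9 kg.
Tool frame: the origin (TCP) lies midway between the tips of the shut fingers; the grasp point (between the pads) lies 19 mm behind it; z points along the fingers, y is the direction in which the jaws open and shut (so a half turn about z gives the same grasp; the last joint's range is limited). The gripper opens to 85 mm and grips with 20 to 120 N. Pads are 22 mm wide; open, the fingers measure 114 mm over their backs; the gripper's body (76 mm by 85 mm) begins 54 mm behind the grasp point. The pads swing forward as they close: fully open they stand 13 mm farther back than shut.
Start: joints at [1.221, 0.053, 1.613, -0, 1.476, -0.119], TCP at [0.143, 0.608, 0.231] pointing down, gripper open.
Joint ranges: [-3.01, 3.01], [-1.01, 2.22], [0.06, 2.58], [-1.02, 4.17], [0.09, 2.62], [-3.14, 3.14]. Speed limits (rad/s): [2.57, 2.57, 3.14, 3.14, 3.14, 3.14].

### API

Orientations are given as a unit quaternion [w, x, y, z].
In Python, from plant import manip, cams gives the robot as it stands.
- The arm moves only by the tool jog_arm, never from a script. Its argument "targets" is a list of rows, each a list of 4 numbers: the shift along the tool's x, y, z in m, then the turn about the tool's z in degrees. A call has 1 to 5 rows; each row is the pose to reach, as a shift and turn from the pose commanded when the call began, along the tool's axes at that moment; what a row does not reach only later rows make up. A row lasts 1/12 s, in which the tool goes at most 41.7 mm and 7.16 degrees, less where a joint would pass 70% of its speed; a pose out of reach is approached as far as the arm can. A call with a gripper value outside its range is refused whole. "fingers" is the opening, from 0 (shut) to 1 (fully open), set as the call begins (left out, the last holds). The fingers move at their own pace and stop on an object; the grip force is fixed at half the most. Time passes only in rows, so rows that repeat a pose let the fingers close. It gives the time, the measured TCP pose, the force and the opening at its end, in the units of the state.
- manip.state(): the state, without advancing time (a new reading comes with each control period).
- cams.grab_frame(name): name is "side" or "top" or "wrist"; returns the picture (420x560x3 uint8, red, green, blue); there is no depth.
- cams.get_calibration(name): a dict with "camera_matrix" (3x3 intrinsics, pixels), "cam_to_world" (4x4, takes a point from camera to world coordinates). Camera axes: x right, y up, looking along -z (the intrinsics and any distortion apply to the point x, -y, -z); pixel columns grow to the right and rows downward; lengths in m; the calibration is good to about 2 mm. A picture is of the moment at which its call begins: read the wrist's pose just before it. get_calibration takes no time and is no camera call; for the wrist camera it gives the pose at the moment of the call.
- manip.job_done(): hands the job in, once; it reports no verdict.
The state is a dict: "time": time; "joint_pos": joint angles; "joint_vel": joint speeds; "joint_efforts": joint torques, N m; "tool_pos": TCP position; "tool_rot": TCP orientation; "contact_force": force on the tool from outside, world axes, zero at the start; "ft_torque": the same for the moment, N m; "gripper_width": opening from 0.0 (shut) to 1.0 (fully open).
Only numpy, scipy, OpenCV 4.12 (cv2) and the standard library are available. Lean on these libraries where they do the work, as an engineer would, in place of code of your own. Each camera call takes 0.05 s, during which the arm holds its last target. There are 200 camera calls.

### The job

On the motor-shop bench a copper plate and a steel plate lie in the two lanes of a grey slide bed, too flat between the rails to be gripped. Slide the copper plate along its lane until its end sticks well out over the bed's yellow-painted front edge, the one towards the piles (about 5 cm out, still lying flat), pick it up by that overhanging end, and set it down, not dropped, squarely and centred on top of the copper pile. Leave the steel plate where it is and do not shift the copper pile.

Things in the scene. Friction and masses are not known exactly. Their poses are not given: they have to be found in the camera images.
- copper_plate: Copper-coloured plate to move: 120 long x 60 wide x 5 thick (mm), 0.24 to 0.36 kg, two dark dots on top. Origin: centre of its underside; x along its length, y across, z up. Starts flat in one of the bed's two lanes (either), its x along the bed's x, its front end 35 to 85 mm short of the bed's front edge. Either end may face either way on the pile.
- steel_plate: Bystander: same shape and size as the copper plate but grey steel, 0.28 kg, lying in the other lane. Origin: centre of its underside; axes as for the copper plate. Must stay where it is.
- slide_bed: Fixed grey block, 240 (x) x 180 (y) mm, top 40 mm above the bench. Origin: centre of its underside; x along the lanes to the open, yellow front edge at x = +120; rear end open too. Lanes centred at y = +45 and -45, each 66 wide between rails 6 mm high, full length. A plate pushed from behind or dragged from above slides easily (under 5 N), guided by the rails; it tips off with over 60 mm out.
- copper_pile: Pile to stack on, one loose unit, 0.75 kg, 60 mm tall: copper plate (120x60x5), pale wood spacer (100x36x25), copper plate, spacer. Origin: centre of its underside; x along its length, y across, z up. The new plate's underside rests at z = 60, its outline over the plates below; fingertips have room beside the spacer. A like pile with steel plates (bystander) is 110 mm or more away in x, centre to centre.
Not all that is in view belongs to the job. There is more than one size of the copper_plate; the job needs the largest.

How it is judged:
On the way, in this order (a step that is already met when the one before it is completed fails the run):
1. the copper plate lies flat on the bed with at least 25 mm of it out over the front edge (x of copper_plate in the frame of slide_bed above 0.085 m and z of copper_plate in the frame of slide_bed between 0.036 and 0.044 m and angle between copper_plate's own z axis and vertical below 0.1 rad), for 0.2 s.
2. the copper plate is lifted off the bed in the gripper (height (world z) of copper_plate above 0.055 m and contact force between copper_plate and the fingers above 0.5 N), for 0.2 s.
At the end, for the whole second after the job is handed in: The copper plate rests flat and still on the top spacer of the copper pile, its centre within 15 mm of the pile's along and across, its length within about 11 degrees of the pile's; the pile stands upright within 25 mm of where it was, and the steel plate lies within 20 mm of where it was (x of copper_plate in the frame of copper_pile between -0.015 and 0.015 m and y of copper_plate in the frame of copper_pile between -0.015 and 0.015 m and z of copper_plate in the frame of copper_pile between 0.057 and 0.063 m and angle between the x axis of copper_plate and the x axis of copper_pile, either way round below 0.19 rad and angle between each of copper_plate, copper_pile's own z axis and vertical below 0.06 rad and linear speed of copper_plate below 0.02 m/s and distance of copper_pile from where it was at the start of the episode below 0.025 m and distance of steel_plate from where it was at the start of the episode below 0.02 m); the robot touches nothing.
It fails at once if the steel plate is moved by more than 20 mm (distance of steel_plate from where it was at the start of the episode above 0.02 m).
It fails at once if the copper pile is shifted by more than 25 mm (distance of copper_pile from where it was at the start of the episode above 0.025 m).
It fails at once if the copper plate is dropped onto the pile: let go more than 15 mm above its place (horizontal distance between copper_plate and copper_pile below 0.08 m and z of copper_plate in the frame of copper_pile above 0.075 m and contact force between copper_plate and the fingers below 0.05 N).
It also fails if it takes over 51 s, if anything falls off the work surface, if the arm or the gripper's body presses on something with over 40 N, if the wrist force passes 120 N, or if a joint passes its speed limit or range.

## Working session

There is one attempt and no reset: what is moved stays moved. The work goes in short steps, Python scripts to look and compute and a tool call to move; the robot and the scene stay as the last step left them, time stands still between calls to the robot, and variables do not carry over. Pictures are saved under pics/ and viewed, about 8 in all and at most 12, crops included, and the job is handed in when it is done.

Besides the shell and the picture viewer there is one more tool, called as a command line: name --pt "numbers of a row" for each row, then --argument value for the rest. jog_arm: Moves the arm, as the interface text tells. Its arguments: {"type":"object","properties":{"targets":{"type":"array"},"fingers":{"type":"number"}},"required":["targets"]}

```bash
mkdir -p pics; ls; python3 - <<'E'
from plant import manip, cams
import cv2,numpy as np
for n in ["top","side"]:
    im=cams.grab_frame(n); cv2.imwrite(f"pics/{n}0.png",im[:,:,::-1])
    c=cams.get_calibration(n); print(n,np.round(c["camera_matrix"],1).tolist(),np.round(c["cam_to_world"],3).tolist(),[k for k in c])
s=manip.state(); print({k:np.round(v,3).tolist() for k,v in s.items()})
E
```

```text
pics
top [[427.4, 0.0, 280.1], [0.0, 427.4, 213.3], [0.0, 0.0, 1.0]] [[0.169, 0.962, -0.215, 0.421], [-0.986, 0.166, -0.036, -0.025], [0.001, 0.218, 0.976, 0.803], [0.0, 0.0, 0.0, 1.0]] ['camera_matrix', 'cam_to_world']
side [[432.8, 0.0, 274.5], [0.0, 432.8, 213.7], [0.0, 0.0, 1.0]] [[-0.999, 0.019, -0.048, 0.534], [-0.048, -0.679, 0.732, 0.578], [-0.019, 0.734, 0.679, 0.641], [0.0, 0.0, 0.0, 1.0]] ['camera_matrix', 'cam_to_world']
{'time': 0.1, 'joint_pos': [1.221, 0.053, 1.614, -0.0, 1.476, -0.119], 'joint_vel': [0.001, -0.003, -0.004, 0.001, 0.0, 0.002], 'joint_efforts': [0.0, -39.49, -37.136, -0.0, 0.004, 0.0], 'tool_pos': [0.143, 0.608, 0.23], 'tool_rot': [-0.0, 0.115, 0.993, -0.001], 'contact_force': [0.605, -0.066, -0.098], 'ft_torque': [0.061, 0.019, 0.06], 'gripper_width': 1.001}
```

View pics/top0.png

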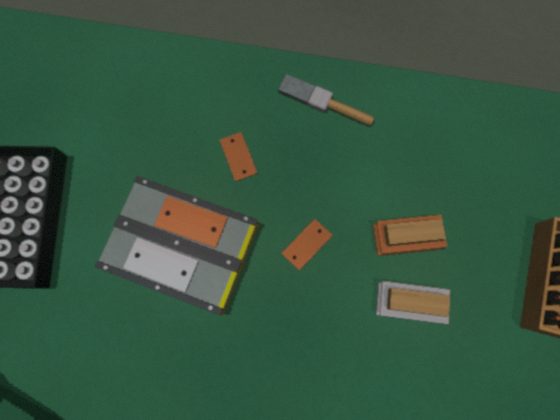

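View pics/side0.png

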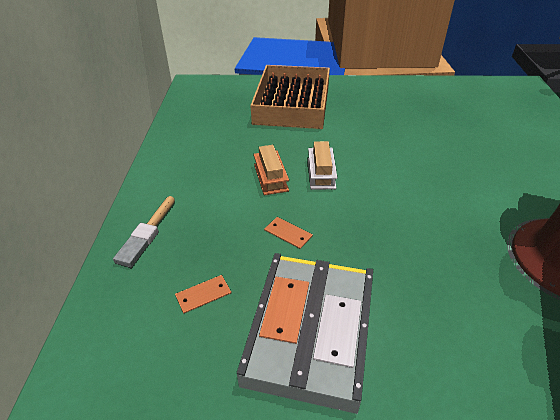

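The top view shows three copper plates: one in the bed lane at (190,222), and two loose ones at (238,157) and (307,245). The one in the lane looks largest and is the one described, lying beside the steel plate at (162,265). The yellow edge runs (247,240)–(228,290), the copper pile is at (412,235) and the steel pile at (415,302). Next I'll measure them and make a crop to confirm.

```bash
cat > h.py <<'E'
from plant import manip, cams
import cv2,numpy as np
def ray(n,uv,z,c=None):
    c=c or cams.get_calibration(n); T=np.array(c["cam_to_world"]); uv=np.array(uv,float).reshape(-1,2)
    d=np.c_[uv,np.ones(len(uv))]@np.linalg.inv(c["camera_matrix"]).T*[1,-1,-1]@T[:3,:3].T
    return T[:3,3]+d*((z-T[2,3])/d[:,2])[:,None]
def blobs(im,lo,hi,amin=60):
    m=cv2.inRange(cv2.cvtColor(im,cv2.COLOR_RGB2HSV),lo,hi)
    m=cv2.morphologyEx(m,cv2.MORPH_CLOSE,np.ones((3,3)))
    cs,_=cv2.findContours(m,cv2.RETR_EXTERNAL,cv2.CHAIN_APPROX_NONE)
    return [c for c in cs if cv2.contourArea(c)>amin]
def rect(n,c,z,cal=None):
    p=ray(n,c.reshape(-1,2),z,cal)[:,:2]
    (x,y),(w,h),a=cv2.minAreaRect((p*1000).astype(np.float32))
    if w<h: w,h,a=h,w,a+90
    return np.round([x,y,w,h,(a+90)%180-90],1)
COP=((3,150,90),(11,255,255)); YEL=((24,150,100),(33,255,255)); WOOD=((11,60,80),(22,220,255)); 
GREY=((0,0,120),(179,40,255))
E
python3 - <<'E'
from h import *
for n in ["top","side"]:
    im=cv2.imread(f"pics/{n}0.png")[:,:,::-1].copy()
    hsv=cv2.cvtColor(im,cv2.COLOR_RGB2HSV)
    if n=="top":
        print({k:hsv[v,u].tolist() for k,(u,v) in dict(cop=(190,222),loose=(238,157),yel=(247,240),wood=(412,233),rim=(380,240),steel=(162,265),bed=(140,208)).items()})
    for nm,col,z in [("cop",COP,.045),("yel",YEL,.04),("wood",WOOD,.06),("steel",GREY,.045)]:
        for c in blobs(im,*col):
            u,v=c.reshape(-1,2).mean(0); print(n,nm,(int(u),int(v)),cv2.contourArea(c),"z",z,rect(n,c,z))
im=cv2.imread("pics/top0.png"); a=cv2.resize(im[140:320,90:340],None,fx=3,fy=3,interpolation=2); cv2.imwrite("pics/crop1.png",a)
E
```

```text
{'cop': [11, 162, 161], 'loose': [12, 163, 142], 'yel': [29, 228, 161], 'wood': [16, 126, 148], 'rim': [11, 162, 132], 'steel': [120, 5, 166], 'bed': [75, 13, 114]}
top cop (306, 244) 920.0 z 0.045 [541.5 -53.   83.5  40.6 -34.2]
top cop (400, 239) 480.5 z 0.045 [ 590.3 -232.6  122.1   57.7  -74.8]
top cop (190, 221) 1839.5 z 0.045 [547.1 160.4 115.9  56.   80.3]
top cop (238, 156) 797.0 z 0.045 [683.6  99.8  83.7  39.7  30.1]
top yel (227, 289) 136.0 z 0.04 [438.7  71.3  66.1   8.5 -10.6]
top yel (245, 241) 127.0 z 0.04 [527.7  54.8  65.8   8.4 -10.5]
top wood (419, 301) 1187.5 z 0.06 [ 473.5 -257.3  100.4   35.9  -87.3]
top wood (306, 244) 1159.5 z 0.06 [539.3 -52.6  86.8  43.6 -33.6]
top wood (550, 282) 677.0 z 0.06 [ 560.6 -474.2  202.5   33.5    1.6]
top wood (409, 234) 2248.5 z 0.06 [ 586.7 -228.4  123.6   61.5  -74.2]
top wood (190, 221) 2119.5 z 0.06 [544.6 157.2 119.2  60.4  80.4]
top wood (238, 156) 999.0 z 0.06 [678.9  97.3  86.9  43.7  30.7]
top wood (350, 111) 357.0 z 0.06 [801.4 -93.7  90.2  17.9  74.5]
top steel (410, 301) 811.0 z 0.045 [ 472.4 -251.7  122.6   58.4  -8
[... 1685 characters left out ...]
4125.5 z 0.06 [ 554.6 -552.7  355.9  201.7   84.7]
side wood (324, 28) 205.5 z 0.06 [  443.5 -1045.8   230.     42.7   -87.7]
side wood (396, 37) 7698.5 z 0.06 [  153.1 -1022.6   741.8   444.     84.3]
side steel (268, 338) 1812.5 z 0.045 [559.8 195.7 184.7  75.1  79.7]
side steel (339, 335) 5192.0 z 0.045 [457.9 192.4 228.6  76.1  79. ]
side steel (299, 287) 587.0 z 0.045 [541.9 128.7 134.   64.9  79.3]
side steel (135, 242) 687.0 z 0.045 [835.4  21.5 101.1  44.8  76.7]
side steel (322, 171) 297.0 z 0.045 [ 475.3 -225.7  152.6   60.5  -88.1]
side steel (237, 29) 8714.0 z 0.045 [  794.3 -1042.5   781.2   756.     89.2]
side steel (57, 181) 15940.5 z 0.045 [1226.8 -640.1 2044.7  404.2  -62.1]
```

View pics/crop1.png

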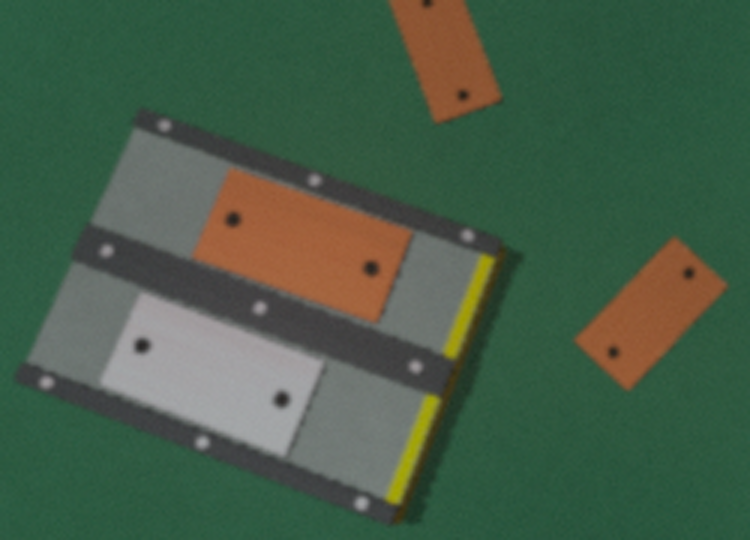

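The crop confirms it: the lane plate measures about 120x60 mm, and the two loose ones about 85x42 mm. So the target is the lane plate at (190,222), centre about (0.5475, 0.1605). Its front end is about 52 mm short of the edge. I'll move over the bed behind it, turning the jaws across the bed on the way.

jog_arm --pt "-0.035 -0.018 0 7" --pt "-0.07 -0.036 0 14" --pt "-0.105 -0.054 0 21" --pt "-0.14 -0.072 0 28" --pt "-0.175 -0.09 0 35" --fingers 0

```text
time: 0.52
tool_pos: [0.2935, 0.4792, 0.2307]
tool_rot: [-0.0, 0.411, 0.912, -0.0]
contact_force: [0.3, 0.2, -0.2]
gripper_width: 0.302
```

```bash
cat >> h.py <<'E'
def go(tx,ty,tz,yaw_y=None):
    """print shift (mm, tool axes) and turn (deg) to a world target; yaw_y = wanted heading of tool y"""
    from scipy.spatial.transform import Rotation as R
    s=manip.state(); w,x,y,z=s["tool_rot"]; M=R.from_quat([x,y,z,w]).as_matrix()
    h=np.degrees(np.arctan2(M[1,1],M[0,1])); d=(np.array([tx,ty,tz])-s["tool_pos"])@M
    print("t",round(s["time"],2),"pos",np.round(s["tool_pos"],4),"head",round(h,2),"shift mm",np.round(d*1000,1),"turn",None if yaw_y is None else round((h-yaw_y+180)%360-180,2),"F",np.round(s["contact_force"],1),"g",round(s["gripper_width"],3))
E
python3 -c "
from h import *
go(.5623,.2443,.12,-10)"
```

```text
t 0.52 pos [0.2935 0.4792 0.2307] head 41.47 shift mm [-354.    45.9  110.8] turn 51.47 F [ 0.3  0.2 -0.2] g 0.302
```

jog_arm --pt "-0.036 0.005 0 7" --pt "-0.072 0.009 0 14" --pt "-0.108 0.014 0 21" --pt "-0.144 0.019 0 28" --pt "-0.18 0.023 0 35"

```text
time: 0.93
tool_pos: [0.4307, 0.3603, 0.2308]
tool_rot: [-0.0, 0.666, 0.746, -0.0]
contact_force: [-0.4, 0.9, -0.5]
gripper_width: -0.001
```

```bash
python3 -c "
from h import *
go(.5623,.2443,.12,-10)"
```

```text
t 0.93 pos [0.4307 0.3603 0.2308] head 6.42 shift mm [-130.   117.8  110.8] turn 16.42 F [-0.4  0.9 -0.5] g -0.001
```

jog_arm --pt "-0.026 0.0235 0.01 4" --pt "-0.052 0.047 0.03 8" --pt "-0.078 0.071 0.05 12" --pt "-0.104 0.094 0.07 16.4" --pt "-0.13 0.118 0.09 16.4"

```text
time: 1.35
tool_pos: [0.563, 0.2452, 0.14]
tool_rot: [-0.0, 0.765, 0.644, -0.0]
contact_force: [0.1, 0.9, 0.7]
gripper_width: 0.002
```

```bash
python3 - <<'E'
from h import *
go(.5623,.2443,.05,-10)
c=cams.get_calibration("wrist"); im=cams.grab_frame("wrist"); cv2.imwrite("pics/w1.png",im[:,:,::-1])
print(np.round(c["cam_to_world"],3).tolist())
for nm,col,z in [("cop",COP,.045),("yel",YEL,.04)]:
    for b in blobs(im,*col,200): print(nm,b.reshape(-1,2).mean(0),rect("wrist",b,z,c))
E
```

```text
t 1.35 pos [0.563  0.2452 0.14  ] head -9.78 shift mm [-1.  -0.5 90. ] turn 0.22 F [0.1 0.9 0.7] g 0.002
[[0.986, 0.163, 0.046, 0.575], [-0.17, 0.948, 0.27, 0.313], [0.0, -0.274, 0.962, 0.281], [0.0, 0.0, 0.0, 1.0]]
```

View pics/w1.png

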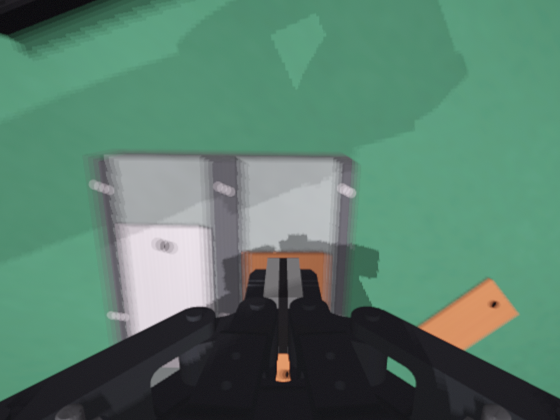

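The wrist view (in motion, blurred) shows the shut fingers at (283,265) over the copper lane. The plate's rear edge is at row 252, columns 247–330, and the lane spans columns about 238–335. I'll check that edge and then go down behind it.

```bash
python3 - <<'E'
from h import *
print(np.round(ray("wrist",[[247,253],[330,253],[288,253]],.045),4))
print(np.round(ray("wrist",[[240,200],[335,200]],.04),4))
P=np.array([.5475,.1606]); b=np.array([-.174,-.985]); print("expected rear edge",P-.06*b)
E
```

```text
[[0.5359 0.2187 0.045 ]
 [0.5933 0.2087 0.045 ]
 [0.5643 0.2138 0.045 ]]
[[0.5381 0.256  0.04  ]
 [0.6023 0.2448 0.04  ]]
expected rear edge [0.55794 0.2197 ]
```

jog_arm --pt "-0.001 0 0.03 0" --pt "-0.001 0 0.06 0" --pt "-0.001 0 0.083 0" --pt "-0.001 0 0.083 0"

```text
time: 1.73
tool_pos: [0.5575, 0.244, 0.0514]
tool_rot: [-0.002, 0.764, 0.645, -0.006]
contact_force: [-1.0, -0.6, -1.1]
gripper_width: -0.002
```

jog_arm --pt "0 0 0 0" --pt "0 0 0 0"

```text
time: 1.9
tool_pos: [0.5629, 0.2461, 0.0597]
tool_rot: [0.0, 0.764, 0.645, 0.001]
contact_force: [-0.0, -0.3, 1.6]
gripper_width: -0.003
```

```bash
python3 -c "
from h import *
go(.5623,.2443,.0415,-10); print(manip.state()['joint_vel'])"
```

```text
t 1.9 pos [0.5629 0.2461 0.0597] head -9.61 shift mm [-1.9 -0.4 18.2] turn 0.39 F [-0.  -0.3  1.6] g -0.003
[ 0.00029512 -0.02030266 -0.02265737 -0.0007025  -0.00292121  0.00015718]
```

jog_arm --pt "0 0 0.004 0" --pt "0 0 0.008 0" --pt "0 0 0.012 0" --pt "0 0 0.013 0" --pt "0 0 0.013 0"

```text
time: 2.32
tool_pos: [0.5619, 0.2457, 0.045]
tool_rot: [-0.0, 0.764, 0.645, -0.0]
contact_force: [0.3, 0.0, -0.2]
gripper_width: 0.002
```

jog_arm --pt "0 0 0 0" --pt "0 0 0 0" --pt "0 0 0 0"

```text
time: 2.57
tool_pos: [0.5623, 0.2457, 0.0455]
tool_rot: [0.0, 0.764, 0.645, 0.0]
contact_force: [-0.5, -0.1, -0.5]
gripper_width: -0.001
```

jog_arm --pt "0 0 0.002 0" --pt "0 0 0.004 0" --pt "-0.003 0 0.004 0" --pt "-0.008 0 0.004 0" --pt "-0.014 0 0.004 0"

```text
time: 2.98
tool_pos: [0.5597, 0.2315, 0.0412]
tool_rot: [0.0, 0.764, 0.645, -0.0]
contact_force: [0.7, -0.0, -0.2]
gripper_width: -0.006
```

jog_arm --pt "-0.005 0 0 0" --pt "-0.01 0 0 0" --pt "-0.015 0 0 0" --pt "-0.02 0 0 0" --pt "-0.025 0 0 0"

```text
time: 3.4
tool_pos: [0.5555, 0.2067, 0.0413]
tool_rot: [-0.0, 0.764, 0.645, 0.0]
contact_force: [-0.1, 1.0, -1.3]
gripper_width: 0.001
```

```bash
python3 - <<'E'
from h import *
go(.5475,.1606,.0415,-10)
for n in ["top","side"]:
    im=cams.grab_frame(n); cv2.imwrite(f"pics/{n}1.png",im[:,:,::-1])
    for b in blobs(im,*COP,300): print(n,b.reshape(-1,2).mean(0).astype(int),rect(n,b,.045))
E
```

```text
t 3.4 pos [0.5555 0.2067 0.0413] head -9.63 shift mm [-46.8  -0.2  -0.2] turn 0.37 F [-0.1  1.  -1.3] g 0.001
top [306 244] [541.1 -53.3  82.6  40.5 -33.4]
top [ 50 229] [495.  403.   74.5  38.  -71.9]
top [404 234] [ 590.1 -231.7  120.8   58.4  -74.7]
top [202 225] [543.2 138.  115.5  56.5  80.6]
top [ 29 190] [566.8 464.3 194.3  21.5  -2.1]
top [238 156] [683.7  99.4  83.6  39.8  30.1]
top [104 170] [599.2 356.8 191.5 149.6   5.2]
side [403 117] [  15.8 -711.3 1802.6  404.4   48.2]
```

jog_arm --pt "-0.005 0 0 0" --pt "-0.011 0 0 0" --pt "-0.017 0 0 0" --pt "-0.023 0 0 0" --pt "-0.029 0 0 0"

```text
time: 3.92
tool_pos: [0.5508, 0.1781, 0.0415]
tool_rot: [0.0, 0.764, 0.645, 0.0]
contact_force: [1.1, 2.1, 0.1]
gripper_width: -0.003
```

jog_arm --pt "-0.006 0 0 0" --pt "-0.012 0 0 0" --pt "-0.018 0 0 0" --pt "-0.024 0 0 0" --pt "-0.029 0 0 0"

```text
time: 4.33
tool_pos: [0.5459, 0.1494, 0.0414]
tool_rot: [0.0, 0.764, 0.645, 0.0]
contact_force: [0.0, 2.0, -0.1]
gripper_width: -0.005
```

jog_arm --pt "-0.005 0 0 0" --pt "-0.009 0 0 0" --pt "-0.012 0 0 0" --pt "-0.015 0 0 0" --pt "-0.015 0 0 0"

```text
time: 4.75
tool_pos: [0.5433, 0.1346, 0.0412]
tool_rot: [0.0, 0.764, 0.645, -0.0]
contact_force: [-0.3, -0.5, 0.1]
gripper_width: 0.004
```

```bash
python3 - <<'E'
from h import *
go(.5475,.1606,.0415,-10)
n="top"; im=cams.grab_frame(n); cv2.imwrite(f"pics/{n}2.png",im[:,:,::-1])
for b in blobs(im,*COP,300): print(n,b.reshape(-1,2).mean(0).astype(int),rect(n,b,.045))
for b in blobs(im,*YEL,30): print("yel",b.reshape(-1,2).mean(0).astype(int),rect(n,b,.04))
cv2.imwrite("pics/crop2.png",cv2.resize(im[140:320,90:340,::-1],None,fx=3,fy=3,interpolation=2))
E
```

```text
t 4.75 pos [0.5433 0.1346 0.0412] head -9.63 shift mm [26.3 -0.2 -0.3] turn 0.37 F [-0.3 -0.5  0.1] g 0.004
top [113 252] [471.4 281.2  94.4  41.4 -81.6]
top [402 242] [ 589.5 -232.8  121.3   56.3  -74.5]
top [305 244] [541.1 -52.8  84.5  40.  -34.5]
top [240 238] [531.5  65.5 116.7  57.8  80.5]
top [165 194] [565.4 227.5 198.1 155.5   6.4]
top [ 92 202] [552.5 344.9 198.9  23.8  -4.9]
top [237 156] [683.7  99.6  82.8  38.9  30.5]
```

View pics/crop2.png

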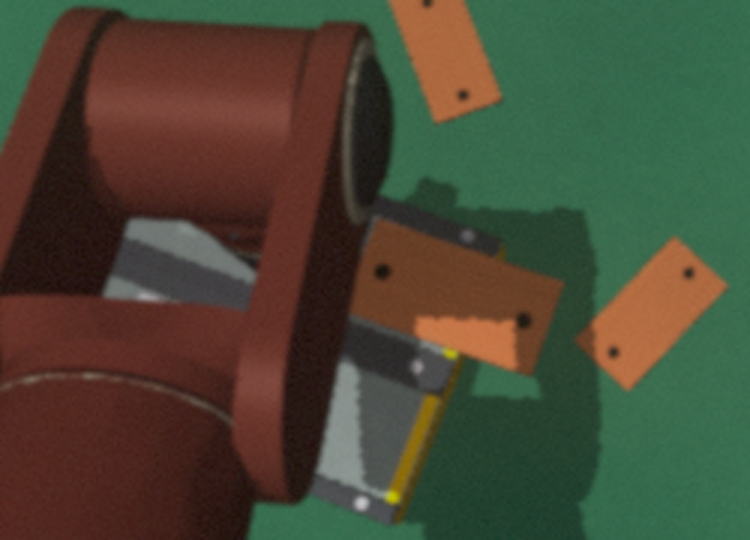

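The crop shows the plate sticking well out over the yellow edge, still flat, with its front end at crop (545,330). Its centre is at about bed x = 104 mm. I'll push 7 mm more, back off, lift and open.

jog_arm --pt "-0.003 0 0 0" --pt "-0.006 0 0 0" --pt "-0.007 0 0 0" --pt "-0.007 0 0 0" --pt "-0.004 0 0 0"

```text
time: 5.22
tool_pos: [0.5425, 0.1308, 0.0411]
tool_rot: [0.0, 0.764, 0.645, -0.0]
contact_force: [0.3, 0.0, -0.1]
gripper_width: 0.002
```

jog_arm --pt "0.004 0 0 0" --pt "0.008 0 -0.01 0" --pt "0.008 0 -0.03 0" --pt "0.008 0 -0.055 0" --pt "0.008 0 -0.08 0"

```text
time: 5.63
tool_pos: [0.5437, 0.1396, 0.1223]
tool_rot: [-0.0, 0.764, 0.646, -0.001]
contact_force: [0.9, 0.3, 0.8]
gripper_width: 0.003
```

jog_arm --pt "-0.025 0 -0.01 0" --pt "-0.05 0 -0.01 0" --pt "-0.075 0 -0.01 0" --pt "-0.1 0 -0.01 0" --pt "-0.11 0 -0.01 0" --fingers 1

```text
time: 6.05
tool_pos: [0.5257, 0.0289, 0.1323]
tool_rot: [0.001, 0.764, 0.645, -0.0]
contact_force: [-0.1, -0.1, -0.9]
gripper_width: 0.709
```

jog_arm --pt "0 0 0 0" --pt "0 0 0 0" --pt "0 0 0 0"

```text
time: 6.3
tool_pos: [0.526, 0.0317, 0.1316]
tool_rot: [-0.0, 0.764, 0.646, 0.0]
contact_force: [1.0, -0.2, 0.5]
gripper_width: 0.995
```

```bash
python3 - <<'E'
from h import *
go(.5251,.0291,.027,-10)
c=cams.get_calibration("wrist"); im=cams.grab_frame("wrist"); cv2.imwrite("pics/w2.png",im[:,:,::-1])
for b in blobs(im,*COP,200): print(b.reshape(-1,2).mean(0),rect("wrist",b,.045,c))
n="side"; im=cams.grab_frame(n); cv2.imwrite(f"pics/{n}2.png",im[:,:,::-1])
for b in blobs(im,*COP,300): print(n,b.reshape(-1,2).mean(0).astype(int),rect(n,b,.045))
E
```

```text
t 6.3 pos [0.526  0.0317 0.1316] head -9.59 shift mm [ -2.8  -0.5 104.6] turn 0.41 F [ 1.  -0.2  0.5] g 0.995
side [202 293] [688.2 136.4  85.4  43.6  30.8]
side [528 257] [114.5  40.1  89.8  32.4  83.6]
side [291 253] [536.4  32.3 185.2  93.7 -78.9]
side [377  16] [  169.6 -1225.1  1116.8   520.4    16.6]
```

View pics/w2.png

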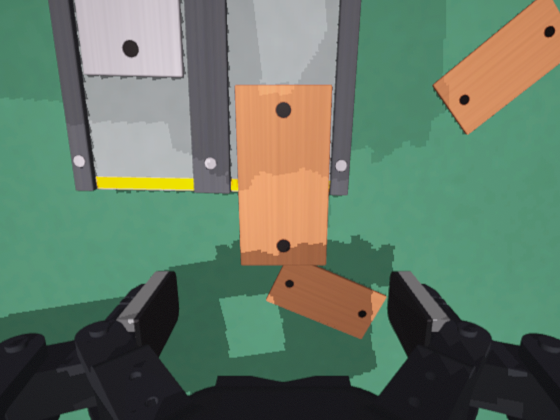

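The wrist view shows the plate flat with corners (236,85), (331,85), (326,265), (242,265). The yellow edge is at row 190, and the open fingers stand either side and forward of it. I'll get the plate pose from the corners.

```bash
python3 - <<'E'
from h import *
p=ray("wrist",[[236,85],[331,85],[326,265],[242,265]],.045)[:,:2]*1000
y=ray("wrist",[[97,190],[193,190],[232,191]],.04)[:,:2]*1000
print(p.round(1).tolist(),y.round(1).tolist()); c=p.mean(0); e=(p[2]+p[3]-p[0]-p[1])/2; L=np.hypot(*e); e/=L
print("centre",c,"len",L,"wid",np.hypot(*(p[1]-p[0])),np.hypot(*(p[2]-p[3])),"heading",np.degrees(np.arctan2(e[1],e[0])),"out",(p[2:].mean(0)-y.mean(0))@e)
g=(c+28*e)/1000; print(g); go(*g,.027,-10)
E
```

```text
[[512.6, 120.6], [569.4, 111.0], [550.7, -5.9], [492.9, 3.8]] [[406.7, 71.4], [470.2, 60.7], [495.9, 55.7]]
centre [531.41001501  57.37755501] len 118.39422241361805 wid 57.64911046954853 58.65631830915354 heading -99.32264940023188 out 52.39745159982754
[0.52687419 0.02974739]
t 6.4 pos [0.5259 0.0318 0.1314] head -9.54 shift mm [ -1.9   1.3 104.4] turn 0.46 F [0.1 0.2 1. ] g 0.998
```

The overhang is 52 mm, and the plate measures about 118x58 mm as expected. Now I'll descend to grip.

jog_arm --pt "-0.001 0.001 0.022 0" --pt "-0.001 0.001 0.044 0" --pt "-0.002 0.001 0.064 0" --pt "-0.002 0.001 0.08 0" --pt "-0.002 0.001 0.09 0"

```text
time: 6.82
tool_pos: [0.5251, 0.0296, 0.039]
tool_rot: [-0.001, 0.764, 0.646, -0.001]
contact_force: [-0.5, 0.1, 0.5]
gripper_width: 0.997
```

jog_arm --pt "0 0 0.005 0" --pt "0 0 0.01 0" --pt "0 0 0.013 0" --pt "0 0 0.013 0" --pt "0 0 0.013 0"

```text
time: 7.23
tool_pos: [0.527, 0.0286, 0.0291]
tool_rot: [0.0, 0.764, 0.645, 0.0]
contact_force: [-0.0, 0.3, 0.4]
gripper_width: 0.997
```

```bash
python3 - <<'E'
from h import *
go(.5269,.0297,.027,-9.5)
E
```

```text
t 7.23 pos [0.527  0.0286 0.0291] head -9.62 shift mm [ 1.  -0.3  2.1] turn -0.12 F [-0.   0.3  0.4] g 0.997
```

jog_arm --pt "0 0 0.002 0" --pt "0 0 0.002 0" --pt "0 0 0.002 0" --pt "0 0 0.002 0" --pt "0 0 0.002 0" --fingers 0

```text
time: 7.65
tool_pos: [0.5266, 0.0286, 0.027]
tool_rot: [0.0, 0.764, 0.645, 0.0]
contact_force: [-2.0, 0.4, 4.4]
gripper_width: 0.681
```

jog_arm --pt "0 0 0 0" --pt "0 0 0 0" --pt "0 0 -0.002 0" --pt "0 0 -0.005 0" --pt "0 0 -0.01 0"

```text
time: 8.07
tool_pos: [0.5251, 0.0287, 0.0351]
tool_rot: [-0.001, 0.764, 0.645, -0.001]
contact_force: [0.4, 0.4, -3.9]
gripper_width: 0.676
```

jog_arm --pt "0 0 -0.01 0" --pt "0 0 -0.025 0" --pt "0 0 -0.045 0" --pt "0 0 -0.06 0" --pt "0 0 -0.07 0"

```text
time: 8.48
tool_pos: [0.5273, 0.0285, 0.1088]
tool_rot: [0.001, 0.764, 0.645, 0.001]
contact_force: [0.3, -0.0, -2.7]
gripper_width: 0.684
```

```bash
python3 - <<'E'
from h import *
go(.5269,.0297,.1,-9.5)
for n in ["wrist","side","top"]:
    c=cams.get_calibration(n); im=cams.grab_frame(n); cv2.imwrite(f"pics/{n}3.png",im[:,:,::-1])
a=cv2.imread("pics/wrist3.png"); b=cv2.imread("pics/side3.png")[130:345,150:430]; b=cv2.resize(b,(547,420))
cv2.imwrite("pics/c3.png",cv2.resize(np.hstack([a,b]),(800,304)))
E
```

```text
t 8.48 pos [0.5273 0.0285 0.1088] head -9.62 shift mm [ 1.1 -0.7  8.8] turn -0.12 F [ 0.3 -0.  -2.7] g 0.684
```

View pics/c3.png

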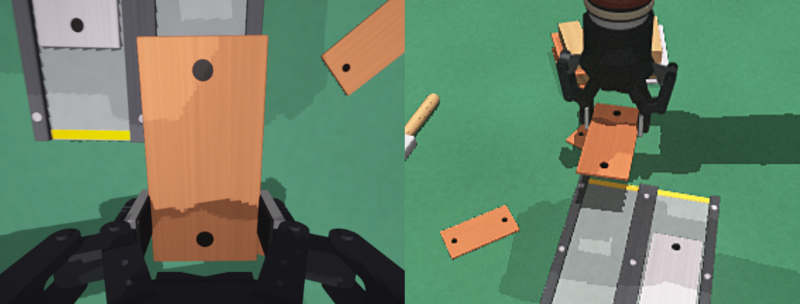

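The plate is gripped and hangs level: the wrist picture shows it square between the pads, and the load is about 2.7 N. Next I'll take the pile pose from the unobstructed first pictures.

```bash
python3 - <<'E'
from h import *
for z in (.122,.127,.132):
    p=ray("wrist",[[190,52],[371,51],[356,361],[214,361]],z)[:,:2]*1000
    print(z,"wid rear/front",np.hypot(*(p[1]-p[0])),np.hypot(*(p[2]-p[3])),"len",np.hypot(*((p[2]+p[3]-p[0]-p[1])/2)),"c",p.mean(0))
a=cv2.imread("pics/top0.png")[200:270,360:460]; b=cv2.imread("pics/side0.png")[135:205,235:305]
cv2.imwrite("pics/c4.png",np.hstack([cv2.resize(a,(460,322),interpolation=2),cv2.resize(b,(322,322),interpolation=2)]))
E
```

```text
0.122 wid rear/front 59.656534165867605 60.00258781744406 len 120.26038157662583 c [532.22515052  56.25606564]
0.127 wid rear/front 57.30308874199629 57.63549060514605 len 115.51611929837169 c [532.47160557  57.83255029]
0.132 wid rear/front 54.94964331812531 55.26839339284805 len 110.77185702011752 c [532.71806063  59.40903494]
```

View pics/c4.png

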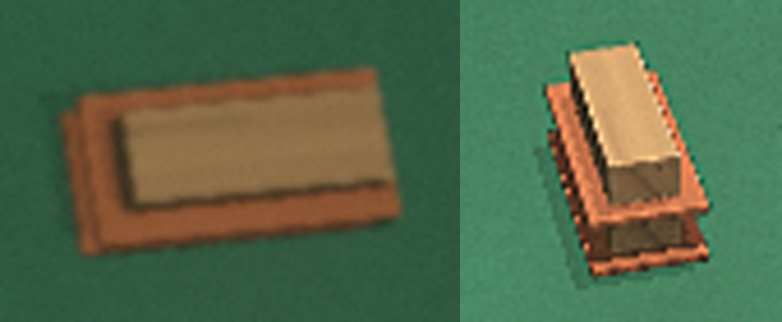

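The crop shows the pile's top spacer and upper plate corners clearly in both views. In the top view the spacer is (127,122), (380,88), (393,183), (133,205) and the upper plate (80,97), (378,68), (402,214), (103,247) in crop pixels. In the side view the spacer top is (570,52), (637,45), (680,157), (608,165).

```bash
python3 - <<'E'
from h import *
def r(n,q,z,off,x0=0):
    q=np.array(q,float)-[x0,0]; p=ray(n,(q+.5)/4.6+off-.5,z)[:,:2]*1000
    l=((p[1]+p[2])-(p[0]+p[3]))/2; w=((p[3]+p[2])-(p[0]+p[1]))/2
    print(n,z,"c",p.mean(0).round(1),"sides",np.hypot(*l).round(1),np.hypot(*w).round(1),"ang",np.degrees(np.arctan2(l[1],l[0])).round(1),np.degrees(np.arctan2(w[1],w[0])).round(1))
r("top",[(127,122),(380,88),(393,183),(133,205)],.06,[360,200])
r("top",[(80,97),(378,68),(402,214),(103,247)],.035,[360,200])
r("side",[(570,52),(637,45),(680,157),(608,165)],.06,[235,135],460)
go(.5885,-.235+.0287,.13,15.5)
E
```

```text
top 0.06 c [ 592.6 -239.3] sides 99.9 34.7 ang -73.9 -168.2
top 0.035 c [ 594.6 -239.9] sides 119.9 59.7 ang -74.3 -165.1
side 0.06 c [ 594.5 -240.9] sides 35.2 99.3 ang -168.2 105.0
t 8.63 pos [0.527  0.0286 0.1073] head -9.62 shift mm [-221.3  100.   -22.5] turn -25.12 F [-0.1 -0.2 -3.8] g 0.683
```

```bash
python3 - <<'E'
from h import *
go(.6016,-.2677,.107,15.4)
E
```

```text
t 8.63 pos [0.527  0.0286 0.1073] head -9.62 shift mm [-279.6  123.1    0.5] turn -25.02 F [-0.1 -0.2 -3.8] g 0.683
```

jog_arm --pt "-0.01 0.004 0 0" --pt "-0.026 0.012 0 0" --pt "-0.046 0.02 0 0" --pt "-0.066 0.029 0 0" --pt "-0.086 0.038 0 0"

```text
time: 9.05
tool_pos: [0.5485, -0.0638, 0.1044]
tool_rot: [-0.001, 0.764, 0.645, -0.001]
contact_force: [-0.6, -0.2, -3.2]
gripper_width: 0.682
```

jog_arm --pt "-0.02 0.009 0 0" --pt "-0.04 0.018 0 0" --pt "-0.06 0.026 0 0" --pt "-0.08 0.035 0 0" --pt "-0.1 0.044 0 0"

```text
time: 9.47
tool_pos: [0.575, -0.17, 0.1042]
tool_rot: [-0.001, 0.764, 0.645, -0.001]
contact_force: [0.9, 0.3, -3.7]
gripper_width: 0.681
```

jog_arm --pt "-0.02 0.009 0 -5" --pt "-0.04 0.018 0 -10" --pt "-0.06 0.026 0 -15" --pt "-0.08 0.035 0 -20" --pt "-0.09 0.04 0 -25"

```text
time: 9.88
tool_pos: [0.5996, -0.2668, 0.1042]
tool_rot: [-0.001, 0.605, 0.796, -0.001]
contact_force: [-0.5, 1.0, -2.7]
gripper_width: 0.681
```

jog_arm --pt "0 0 0 0" --pt "0 0 0 0" --pt "0 0 0 0" --pt "0 0 0 0" --pt "0 0 0 0"

```text
time: 10.3
tool_pos: [0.6002, -0.263, 0.1059]
tool_rot: [-0.0, 0.606, 0.795, -0.0]
contact_force: [0.3, 0.6, -3.6]
gripper_width: 0.676
```

```bash
python3 - <<'E'
from h import *
go(.6016,-.2677,.06,15.4)
E
```

```text
t 10.3 pos [ 0.6002 -0.263   0.1059] head 15.39 shift mm [-4.9  0.1 45.9] turn -0.01 F [ 0.3  0.6 -3.6] g 0.676
```

jog_arm --pt "-0.002 0 0.01 0" --pt "-0.0035 0 0.02 0" --pt "-0.0045 0 0.03 0" --pt "-0.0045 0 0.036 0" --pt "-0.0045 0 0.04 0"

```text
time: 10.72
tool_pos: [0.6006, -0.2676, 0.0638]
tool_rot: [-0.002, 0.606, 0.795, -0.0]
contact_force: [0.2, 0.6, -3.0]
gripper_width: 0.68
```

jog_arm --pt "0 0 0 0" --pt "0 0 0 0" --pt "0 0 0 0" --pt "0 0 0 0"

```text
time: 11.05
tool_pos: [0.6022, -0.2685, 0.0671]
tool_rot: [0.001, 0.606, 0.795, 0.0]
contact_force: [-0.3, -0.3, -2.8]
gripper_width: 0.676
```

```bash
python3 - <<'E'
from h import *
go(.6016,-.2677,.047,15.4)
for n in ["wrist","side"]:
    im=cams.grab_frame(n); cv2.imwrite(f"pics/{n}5.png",im[:,:,::-1])
a=cv2.imread("pics/wrist5.png"); b=cv2.imread("pics/side5.png")[110:230,210:370]; b=cv2.resize(b,(560,420),interpolation=2)
cv2.imwrite("pics/c5.png",cv2.resize(np.hstack([a,b]),(800,300)))
E
```

```text
t 11.05 pos [ 0.6022 -0.2685  0.0671] head 15.37 shift mm [ 1.  -0.4 20.1] turn -0.03 F [-0.3 -0.3 -2.8] g 0.676
```

View pics/c5.png

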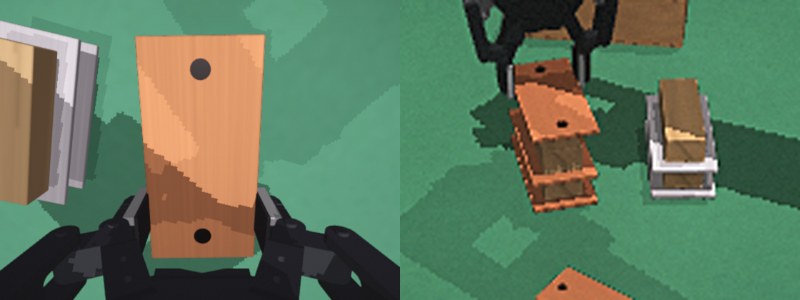

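The wrist view shows the plate square in the jaws and hiding the pile below. The side view shows it right above the copper pile, parallel to it and clear of the steel pile. I'll lower it until it touches.

jog_arm --pt "0 0 0.004 0" --pt "0 0 0.008 0" --pt "0 0 0.012 0" --pt "0 0 0.015 0" --pt "0 0 0.015 0"

```text
time: 11.57
tool_pos: [0.6009, -0.2678, 0.0498]
tool_rot: [-0.001, 0.606, 0.795, -0.0]
contact_force: [0.0, -0.2, -3.2]
gripper_width: 0.679
```

jog_arm --pt "0 0 0 0" --pt "0 0 0.001 0" --pt "0 0 0.002 0" --pt "0 0 0.002 0" --pt "0 0 0.002 0"

```text
time: 11.98
tool_pos: [0.6017, -0.2682, 0.0494]
tool_rot: [0.0, 0.606, 0.795, 0.0]
contact_force: [0.1, -0.5, -3.0]
gripper_width: 0.678
```

```bash
python3 -c "
from h import *
go(.6016,-.2677,.047,15.4)"
```

```text
t 11.98 pos [ 0.6017 -0.2682  0.0494] head 15.38 shift mm [0.6 0.  2.4] turn -0.02 F [ 0.1 -0.5 -3. ] g 0.678
```

jog_arm --pt "0 0 0.0005 0" --pt "0 0 0.001 0" --pt "0 0 0.0015 0" --pt "0 0 0.002 0" --pt "0 0 0.002 0"

```text
time: 12.4
tool_pos: [0.6018, -0.2683, 0.0477]
tool_rot: [0.0, 0.606, 0.795, 0.0]
contact_force: [-1.4, -0.2, -0.8]
gripper_width: 0.679
```

jog_arm --pt "0 0 0 0" --pt "0 0 0 0"

```text
time: 12.57
tool_pos: [0.6018, -0.2683, 0.0476]
tool_rot: [0.0, 0.606, 0.795, -0.0]
contact_force: [-1.0, 1.2, 0.3]
gripper_width: 0.677
```

Load is off the wrist, so the plate has touched down at the expected height. Releasing and retreating.

jog_arm --pt "0 0 0 0" --pt "0 0 0 0" --pt "0 0 0 0" --pt "0 0 0 0" --pt "0 0 0 0" --fingers 1

```text
time: 12.98
tool_pos: [0.6019, -0.2683, 0.0475]
tool_rot: [0.0, 0.606, 0.795, 0.0]
contact_force: [0.0, 0.5, 0.2]
gripper_width: 0.998
```

jog_arm --pt "0 0 -0.005 0" --pt "0 0 -0.015 0" --pt "0 0 -0.03 0" --pt "0 0 -0.05 0" --pt "0 0 -0.07 0"

```text
time: 13.4
tool_pos: [0.6018, -0.2683, 0.1194]
tool_rot: [0.0, 0.606, 0.795, 0.0]
contact_force: [0.4, -0.0, 0.2]
gripper_width: 1.0
```

jog_arm --pt "0 0 -0.02 0" --pt "0 0 -0.04 0" --pt "0 0 -0.06 0" --pt "0 0 -0.075 0" --pt "0 0 -0.08 0"

```text
time: 13.82
tool_pos: [0.6034, -0.2692, 0.2027]
tool_rot: [0.004, 0.606, 0.795, 0.0]
contact_force: [0.5, -0.5, 1.0]
gripper_width: 1.001
```

jog_arm --pt "0 0 0 0" --pt "0 0 0 0" --pt "0 0 0 0" --pt "0 0 0 0" --pt "0 0 0 0"

```text
time: 14.23
tool_pos: [0.6011, -0.2679, 0.1956]
tool_rot: [-0.001, 0.606, 0.795, -0.0]
contact_force: [-0.3, 0.3, -0.6]
gripper_width: 1.0
```

```bash
python3 - <<'E'
from h import *
go(.6016,-.2677,.2,15.4)
for n in ["wrist","side","top"]:
    c=cams.get_calibration(n); im=cams.grab_frame(n); cv2.imwrite(f"pics/{n}6.png",im[:,:,::-1])
    for b in blobs(im,*COP,300): print(n,b.reshape(-1,2).mean(0).astype(int),rect(n,b,.065,c))
    for b in blobs(im,*GREY,800): print("grey",n,b.reshape(-1,2).mean(0).astype(int),rect(n,b,.045,c))
a=cv2.imread("pics/wrist6.png"); b=cv2.imread("pics/side6.png")[110:380,170:390]; b=cv2.resize(b,(342,420),interpolation=2)
cv2.imwrite("pics/c6.png",cv2.resize(np.hstack([a,b]),(800,373)))
E
```

```text
t 14.23 pos [ 0.6011 -0.2679  0.1956] head 15.38 shift mm [ 0.   0.6 -4.4] turn -0.02 F [-0.3  0.3 -0.6] g 1.0
grey wrist [161 131] [ 482.1 -257.1  115.7   65.1  -87.5]
side [202 293] [683.  151.2  82.5  42.2  30.8]
side [287 232] [547.8   5.8  83.   41.9 -34.2]
side [270 167] [ 590.6 -202.8  191.8   72.6  -74.2]
grey side [339 336] [458.  192.6 229.6  78.5  78.2]
grey side [279 323] [555.6 174.3 229.1  77.9  80.1]
grey side [303  18] [  518.  -1204.8   454.1   195.7    87.6]
grey side [ 91 142] [ 979.3 -771.2 2044.7  964.4  -62.1]
top [306 243] [538.6 -52.3  81.6  38.9 -33.3]
top [413 233] [ 589.9 -232.9  132.    60.3  -73.9]
top [548 200] [ 689.2 -463.    58.9   39.9   67. ]
top [237 155] [676.7  96.6  81.8  38.1  31.3]
top [536 157] [ 773.5 -448.1  192.2   36.8  -29.2]
grey top [160 264] [456.3 194.  216.9  73.5  79.5]
grey top [185 219] [548.8 171.8 225.7  61.3  79.2]
```

View pics/c6.png

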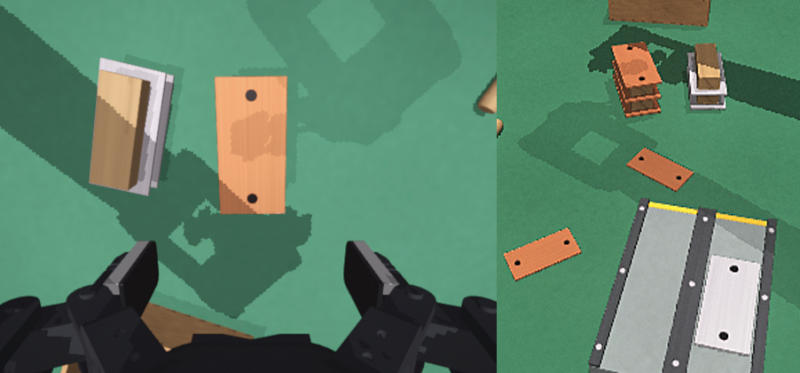

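The picture shows the plate flat and square on the copper pile, at (215–287, 76–214) in the left half. The fingers are clear and the steel plate and piles look untouched. I'll make one numeric check, then hand in.

```bash
python3 - <<'E'
from h import *
p=ray("wrist",[[242,86],[324,86],[321,241],[246,241]],.065)[:,:2]*1000
e=(p[0]+p[1]-p[2]-p[3])/2; print("c",p.mean(0),"len",np.hypot(*e),"wid",np.hypot(*(p[1]-p[0])),np.hypot(*(p[2]-p[3])),"ang",np.degrees(np.arctan2(e[1],e[0])),"pile ~ 594,-240 at 105.4")
for k in (0,6):  # lower plate front corners in the side view, steel plate corner region
    im=cv2.imread(f"pics/side{k}.png")[:,:,::-1].copy()
    m=cv2.inRange(cv2.cvtColor(im,cv2.COLOR_RGB2HSV),*COP)[140:205,240:305]; y,x=np.nonzero(m)
    b=np.argmax(y); print(k,"bottom",y.max()+140,"cols near bottom",x[y>y.max()-4].min()+240,x[y>y.max()-4].max()+240)
    q=cv2.inRange(cv2.cvtColor(im,cv2.COLOR_RGB2HSV),(0,0,185),(179,30,255))[280:375,310:365]; y,x=np.nonzero(q); print("steel",np.median(x)+310,np.median(y)+280,len(x))
E
```

```text
c [ 594.59055477 -241.02192395] len 119.85933080781551 wid 59.680120618182784 61.52571164512431 ang 105.60204506278816 pile ~ 594,-240 at 105.4
0 bottom 194 cols near bottom 263 286
steel 338.0 330.0 2518
6 bottom 194 cols near bottom 263 286
steel 338.0 330.0 2662
```

```bash
python3 -c "
from plant import manip
print(manip.job_done())"
```

```text
the job is handed in; nothing more can be done
None
```

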